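# Turn the desk organiser to its stop and hold the caddy over its pocket

### The job

First turn the top of the round desk organiser anticlockwise (seen from above) by its upright post until it comes to its stop. Then take the small wooden caddy by its handle, carry it over the letter rack without knocking the rack, and finish holding it still, level and squarely lined up about one centimetre above the rim of the empty rectangular pocket on the organiser, not touching it, so that I can put a felt pad underneath; do not let go of it. Leave everything else on the desk where it is.

Things in the scene. Friction and masses are not known exactly. Their poses are not given: they have to be found in the camera images.
- carousel (a joint): turning top of the organiser: round light-wood disc, 260 mm across, upper face 20 mm above the desk, on a low fixed foot. Value in rad, growing anticlockwise seen from above about the vertical axis through point axle. Starts between 0 and 0.35; hard stop at 1.30. It stays where it is left; about 1.5 N at the post turns it
- organiser: fixed foot of the organiser, left or right of the rack; origin on the desk under the axle. At the stop the pocket is on its -x side and the post on its -y side. Also fixed on the disc: a white pen cup across from the pocket, 66 mm across, axis 78 mm from the axle, 115 mm high, pens to 155 mm above the desk; a low memo block across from the post
- axle (a point): point on the organiser's turning axis, level with the disc's upper face (20 mm above the desk); turns with the disc: its -x axis points to the pocket, its -y axis to the post
- post (a point): centre of the top of the round upright metal post used to turn the disc: 16 mm diameter, standing 70 mm above the disc (top 90 mm above the desk), 105 mm from the axle. Fixed to the disc and axes as point axle
- pocket (a point): centre of the empty rectangular pocket on the disc, level with the top of its rim (26 mm above the desk), 65 mm from the axle. Inside 68 mm along this point's x (radial) by 96 mm along its y (tangential); rim 4 mm wide, 6 mm high. Fixed to the disc and axes as point axle
- caddy: small loose open-topped wooden caddy, 84 mm long (x), 56 mm wide (y), walls 45 mm high, 0.15 to 0.31 kg, on the desk across the rack from the organiser. Upright handle board down its middle: 60 mm long (x), 10 mm thick (y), top at 90 mm. Origin: centre of its underside, z up. Its long side goes along the pocket's long side, either way round
- rack: fixed steel wire letter rack with a notebook and envelopes standing in it, 200 mm long (its x) by 54 mm wide, 120 mm high, standing between caddy and organiser; origin at the centre of its underside
- mug: loose white mug, 80 mm across, 92 mm high, handle on its +y side, near one end of the caddy (about 135 mm from its centre); origin at the centre of its underside
- stapler: loose black stapler, 140 x 36 mm, 53 mm high, lying across near the caddy's other end (about 130 mm from its centre); origin at the centre of its underside
- plant: loose small succulent in a terracotta pot, 72 mm across, about 95 mm high; origin at the centre of its underside
- phone: loose black phone lying flat, 148 x 72 x 9 mm; origin at the centre of its underside
- calculator: loose grey pocket calculator lying flat, 150 x 80 x 16 mm; origin at the centre of its underside
Things that resemble listed ones, but are neither listed nor needed, are in the scene too. Leave any purple or red look-alike of the caddy alone.

How it is judged:
By the outcome, as a careful person would: the job done as asked, in the order asked, and still so for the second after the job is handed in, while the arm keeps its last pose, push and grip.
It also fails if it takes over 72 s, if anything falls off the work surface, if the arm or the gripper's body presses on something with over 40 N, if the wrist force passes 120 N, or if a joint passes its speed limit or range.

### The arm

A 7-joint arm with a two-finger parallel gripper is mounted at the origin on the work surface. World frame = base frame: x ahead of the robot, y to its left, z up, the work surface at z = 0. Lengths are in m, angles in rad, forces in N, time in s.
With the tool pointing down it reaches from about 0.35 to 0.9 m from the base axis. Payload 19.9 kg.
Tool frame: the origin (TCP) lies between the finger pads; the fingertips stand 11 mm ahead of it and the grasp point (between the pads) lies 8 mm behind it; y points along the fingers, x is the direction in which the jaws open and shut, and the axes are right-handed (so a half turn about y gives the same grasp; the last joint's range is limited). The gripper opens to 85 mm and grips with 20 to 120 N. Pads are 22 mm wide; open, the fingers measure 114 mm over their backs; the gripper's body (76 mm by 85 mm) begins 54 mm behind the grasp point. The pads swing forward as they close: fully open they stand 13 mm farther back than shut.
Start: joints at [1.202, 0.417, -0.01, 1.614, 0.005, 1.111, -0.053], TCP at [0.201, -0.592, 0.214] pointing down, gripper open.
Joint ranges: [-2.81, 2.81], [-0.39, 2.02], [-1.27, 1.25], [0.06, 2.57], [-1.19, 4.33], [0.19, 2], [-2.82, 2.82]. Speed limits (rad/s): [1.89, 1.89, 2.39, 2.39, 3.01, 3.01, 3.01].

### API

Orientations are given as [roll, pitch, yaw] about the fixed x, y, z axes, in that order (R = Rz(yaw) Ry(pitch) Rx(roll)).
In Python, from workcell import * gives the robot as it stands. The module is installed in compiled form; this text tells all that it offers.
- The arm moves only by the shell command python3 -m creep 'ROWS' [OPENING] [FORCE]. ROWS is a JSON object of lists of equal length, an entry for each row: "translation": the shift along the tool's x, y, z in m, a list of three; "turn": the turn about the tool's y in degrees. In form: {"translation": [[dx, dy, dz], ...], "turn": [turn, ...]}. A call has 1 to 10 rows; each row is the pose to reach, as a shift and turn from the pose commanded when the call began, along the tool's axes at that moment; what a row does not reach only later rows make up. A row lasts 1/10 s, in which the tool goes at most 50 mm and 8.59 degrees, less where a joint would pass 70% of its speed; a pose out of reach is approached as far as the arm can. A call with a gripper value outside its range is refused whole. OPENING is the opening, from 0 (shut) to 1 (fully open), set as the call begins (- or left out, the last holds). The fingers move at their own pace and stop on an object; FORCE is the grip in N (left out, the last holds). Time passes only in rows, so rows that repeat a pose let the fingers close. It gives the time, the measured TCP pose, the force and the opening at its end, in the units of the state.
- state(): the state, without advancing time (a new reading comes with each control period).
- snapshot(name): name is "scene" or "top" or "wrist"; returns the picture (420x560x3 uint8, red, green, blue); there is no depth.
- camera_params(name): a dict with "fov_y" (degrees; the focal length in pixels is half the picture's height over the tangent of half this angle, whatever the lens; pixels are square), "cx", "cy" (the principal point, pixels), "D" ([k1, k2, p1, p2, k3] as OpenCV has them; the pictures are not rectified), "origin" and "attitude" of the camera in the world; the wrist camera has in their place "mount" (4x4, takes a point from camera to tool coordinates, whose origin is the TCP and whose axes are the tool frame's). Camera axes: x right, y down, z forward; pixel columns grow to the right and rows downward; lengths in m; the calibration is good to about 2 mm. A picture is of the moment at which its call begins: read the wrist's pose just before it. camera_params takes no time and is no camera call.
- close_job(): hands the job in, once; it reports no verdict.
Trained networks look in the newest picture that a camera, given by its name, has taken for a name from the list of things; names that differ only in an ending like _2 or _b are one class to them, and where a whole thing is asked for, a point or a joint stands for the part that bears it (a point fixed in the world has none). Each returns a list of dicts, best first, with "p" (0 to 1); they miss things now and then, are a little off and sometimes report something else, mostly with a low value. They report only what shows in the picture. A call takes as long as a camera call. They do not tell look-alikes from the thing itself.
- cut_out(label, camera): "region" (420x560 bool, what is visible of it) and "location" ([column, row] in pixels, amid what is visible of it).
The state is a dict: "t": time; "q": joint angles; "qd": joint speeds; "tau": joint torques, N m; "tool_pos": TCP position; "orientation": TCP orientation; "force": force on the tool from outside, world axes, zero at the start; "moment": the same for the moment, N m; "width": finger opening in m.
Only numpy, scipy, OpenCV 4.12 (cv2) and the standard library are available. Lean on these libraries where they do the work, as an engineer would, in place of code of your own. Each camera call takes 0.05 s, during which the arm holds its last target. There are 200 camera calls.

## Working session

There is one attempt and no reset: what is moved stays moved. The work goes in short steps, Python scripts to look and compute and a shell command to move; the robot and the scene stay as the last step left them, time stands still between calls to the robot, and variables do not carry over. Pictures are saved under pics/ and viewed, about 8 in all and at most 12, crops included, and the job is handed in when it is done.

```bash
mkdir -p pics; cat > h.py <<'E'
from workcell import *
import numpy as np, cv2
from scipy.spatial.transform import Rotation as Rn
def cam(n):
    p=camera_params(n); f=210/np.tan(np.radians(p["fov_y"]/2))
    K=np.array([[f,0,p["cx"]],[0,f,p["cy"]],[0,0,1]]); D=np.array(p["D"],float)
    if "mount" in p:
        s=state(); T=np.eye(4); T[:3,:3]=Rn.from_euler('xyz',s["orientation"]).as_matrix(); T[:3,3]=s["tool_pos"]
        M=T@np.array(p["mount"]); return K,D,M[:3,:3],M[:3,3]
    a=np.array(p["attitude"]); R=a if a.shape==(3,3) else Rn.from_euler('xyz',a).as_matrix() if a.size==3 else Rn.from_quat(a).as_matrix()
    return K,D,R,np.array(p["origin"])
def px2w(c,uv,z):
    K,D,R,o=c; q=cv2.undistortPoints(np.array(uv,float).reshape(-1,1,2),K,D).reshape(-1,2)
    d=np.c_[q,np.ones(len(q))]@R.T; z=np.broadcast_to(z,len(q)); return o+d*((z-o[2])/d[:,2])[:,None]
def w2px(c,P):
    K,D,R,o=c; return cv2.projectPoints((np.array(P,float).reshape(-1,3)-o)@R,np.zeros(3),np.zeros(3),K,D)[0].reshape(-1,2)
def save(n,im,box=None,k=1):
    if box: im=im[box[1]:box[3],box[0]:box[2]]
    cv2.imwrite("pics/"+n,cv2.resize(im[:,:,::-1],None,fx=k,fy=k,interpolation=cv2.INTER_CUBIC))
E
python3 - <<'E'
from h import *
for n in ["scene","top"]:
    print(n,camera_params(n)); 
im=snapshot("top"); save("top.png",im,None,1.4)
c=cam("top")
for l in ["caddy","rack","carousel","post","pocket","mug","stapler","plant"]:
    for r in cut_out(l,"top"): print(l,round(r["p"],2),np.round(r["location"]),np.round(px2w(c,r["location"],0.02),3), r["region"].sum())
print(state())
E
```

```text
scene {'fov_y': 54.46135210465988, 'cx': 281.86278526856336, 'cy': 202.37502645636957, 'D': array([-0.05232158,  0.        ,  0.        ,  0.        ,  0.        ]), 'origin': array([ 1.08742106, -0.1228494 ,  1.04723174]), 'attitude': array([-2.62142896e+00,  2.54544735e-03,  1.39326242e+00])}
top {'fov_y': 56.384063159126164, 'cx': 280.3767747281231, 'cy': 213.29944010515086, 'D': array([0.0226264, 0.       , 0.       , 0.       , 0.       ]), 'origin': array([0.42203084, 0.00527513, 1.286288  ]), 'attitude': array([-3.0660758 , -0.00870222, -1.57944654])}
caddy 0.97 [241. 223.] [[0.488 0.121 0.02 ]] 468
caddy 0.61 [165. 196.] [[0.578 0.366 0.02 ]] 555
caddy 0.59 [202. 209.] [[0.534 0.249 0.02 ]] 549
caddy 0.59 [210. 290.] [[0.274 0.22  0.02 ]] 556
rack 0.94 [282. 196.] [[ 0.575 -0.013  0.02 ]] 1141
carousel 0.24 [211. 172.] [[0.655 0.219 0.02 ]] 748
post 0.63 [347. 215.] [[ 0.512 -0.223  0.02 ]] 5037
pocket 0.62 [347. 218.] [[ 0.5   -0.222  0.02 ]] 4978
mug 0.91 [209. 171.] [[0.657 0.224 0.02 ]] 711
stapler 0.84 [191. 245.] [[0.417 0.281 0.02 ]] 498
plant 0.66 [284. 133.] [[ 0.784 -0.021  0.02 ]] 435
plant 0.24 [434. 217.] [[ 0.502 -0.504  0.02 ]] 1234
{'t': 0.45, 'q': array([ 1.20249387,  0.41739145, -0.01032094,  1.61364537,  0.00467095,
        1.11066683, -0.05301782]), 'qd': array([ 8.66810049e-04,  1.01639013e-04, -6.31190473e-04,  3.72885516e-05,
       -9.96277573e-04, -1.14155990e-05,  1.55970160e-03]), 'tau': array([-1.37920506e-03, -8.63532972e+01,  6.77712578e-01, -4.34878242e+01,
        1.91772304e-02,  2.67418509e-03, -1.36450344e-04]), 'tool_pos': array([ 0.2006459 , -0.59188166,  0.21424623]), 'orientation': array([-1.57080208e+00,  8.67382921e-05, -1.24400218e+00]), 'force': array([ 1.06296064, -0.23665113, -0.4803375 ]), 'moment': array([ 0.00248941,  0.01849356, -0.04282885]), 'width': 0.0855870230120102}
```

View pics/top.png

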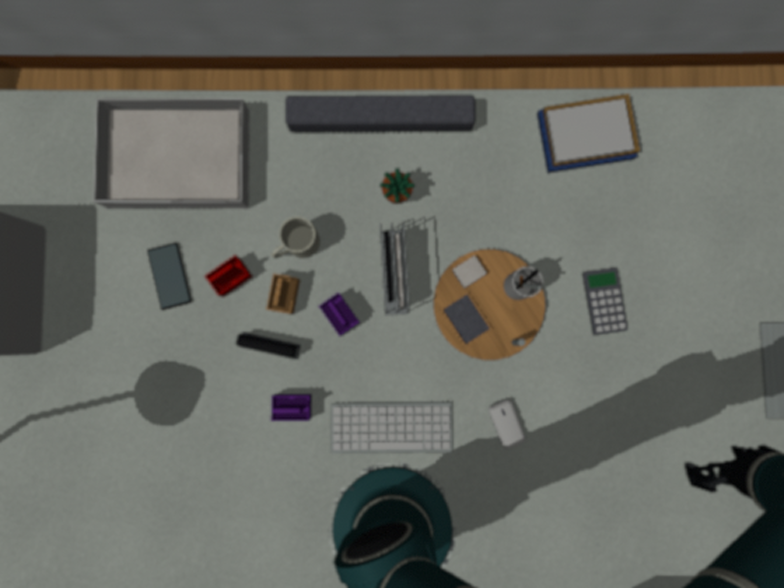

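The top view shows four caddy-like things: a red one at (229,276), a purple one at (340,314), a second purple one at (291,406), and a wooden one at (284,294), all in the enlarged picture's pixels. The wooden one fits: it has the mug at (298,237) near one end and the stapler at (268,345) near the other. On the organiser, the pocket is at (466,319) and the post at (524,338). I'll confirm this in an enlarged crop.

```bash
python3 - <<'E'
from h import *
im=snapshot("top"); save("crop.png",im,(165,145,400,275),3.4)
im=snapshot("scene"); save("scene.png",im,None,1.4)
c=cam("scene")
for l in ["caddy","rack","post","pocket"]:
    for r in cut_out(l,"scene"): print(l,round(r["p"],2),np.round(r["location"]),np.round(px2w(c,r["location"],0.02),3), r["region"].sum())
E
```

```text
caddy 0.92 [325. 186.] [[0.476 0.116 0.02 ]] 726
caddy 0.91 [418. 200.] [[0.57  0.374 0.02 ]] 702
caddy 0.72 [370. 194.] [[0.528 0.237 0.02 ]] 745
caddy 0.62 [346. 128.] [[0.269 0.234 0.02 ]] 651
rack 0.84 [289. 226.] [[ 0.586 -0.015  0.02 ]] 1654
post 0.6 [207. 215.] [[ 0.512 -0.239  0.02 ]] 5743
pocket 0.87 [208. 216.] [[ 0.515 -0.237  0.02 ]] 5629
```

View pics/crop.png

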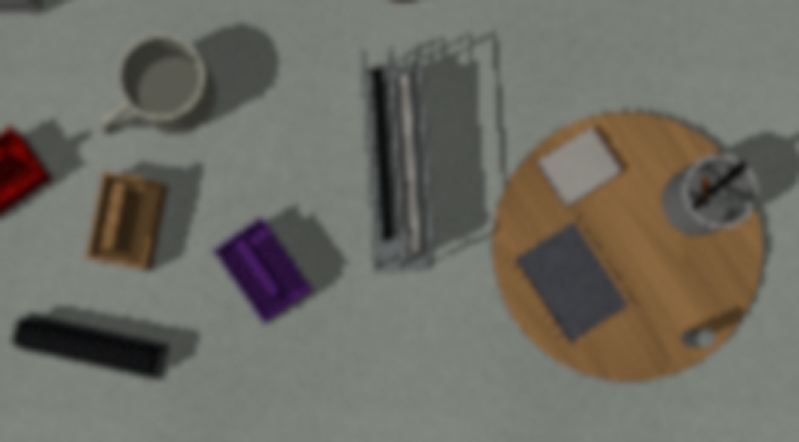

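View pics/scene.png

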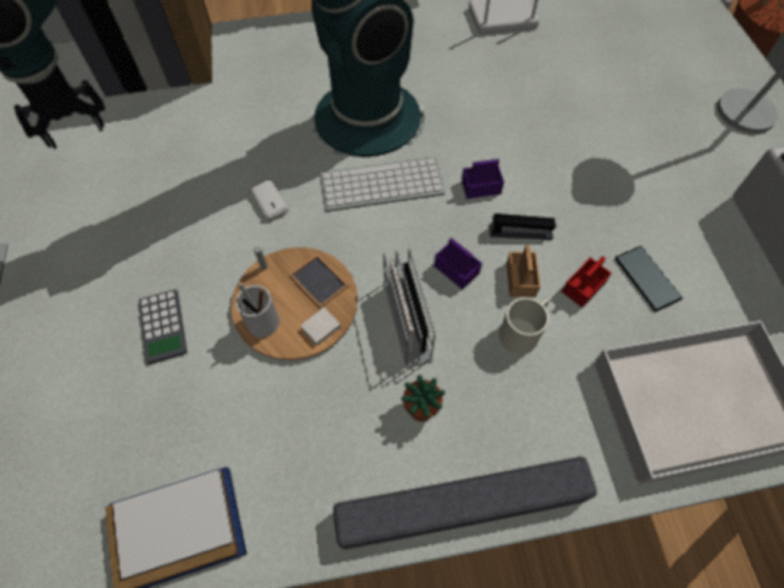

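The crop confirms the plain wooden caddy at crop (127,220), with the purple look-alike beside it at (262,270) to be left alone. The pocket's corners are at about (517,262), (574,223), (625,303) and (573,341), and the post top is at (706,338).

```bash
python3 - <<'E'
from h import *
from scipy.optimize import least_squares
c=cam("top")
f=lambda l:np.array(l,float)/3.4+[165,145]-0.35
# disc rim points from crop
rim=f([(493,240),(768,240),(630,111),(630,382),(535,145),(730,340),(728,145),(535,342)])
P=px2w(c,rim,.02)[:,:2]
s=least_squares(lambda v:np.hypot(P[:,0]-v[0],P[:,1]-v[1])-v[2],[.5,-.23,.13]); print("disc",s.x,np.abs(s.fun).max())
K=px2w(c,f([(517,262),(574,223),(625,303),(573,341)]),.022)[:,:2]; print("pocket",K,K.mean(0))
pc=K.mean(0)-s.x[:2]; print("r",np.hypot(*pc),"axle yaw deg",np.degrees(np.arctan2(-pc[1],-pc[0])))
e=K[2]-K[1]; print("long edge",np.hypot(*e),np.degrees(np.arctan2(e[1],e[0])))
pt=px2w(c,f([(706,338)]),.09)[0,:2]; d=pt-s.x[:2]; print("post",pt,np.hypot(*d),"yaw",np.degrees(np.arctan2(d[1],d[0]))+90)
cc=px2w(c,f([(104,174),(165,183),(149,269),(88,259)]),.045)[:,:2]; print("caddy",cc,cc.mean(0))
e=cc[0]-cc[3]+cc[1]-cc[2]; print(np.hypot(*e)/2,np.degrees(np.arctan2(e[1],e[0])))
h=px2w(c,f([(118,178),(134,180),(125,253),(108,250)]),.09); print("handle",h.mean(0))
for n,p in dict(rack=[(365,65),(497,35),(375,268),(497,235)]).items(): print(n,px2w(c,f(p),.12))
print("mug",px2w(c,f([(163,75),(95,135)]),.09)," stapler",px2w(c,f([(20,330),(162,362)]),.05))
E
```

```text
disc [ 0.50587438 -0.23298038  0.13098679] 0.0029926811983086166
pocket [[ 0.48938888 -0.12378405]
 [ 0.52616613 -0.17871674]
 [ 0.44961757 -0.22567177]
 [ 0.41409209 -0.17562807]] [ 0.46981617 -0.17595016]
r 0.06747325836458386 axle yaw deg -57.696264470340324
long edge 0.08980231947425676 -148.47496926798848
post [ 0.41624089 -0.28511918] 0.10369482867817098 yaw -59.81391544234367
caddy [[0.57371467 0.26380871]
 [0.56483583 0.20691666]
 [0.48446163 0.221422  ]
 [0.49425154 0.2780294 ]] [0.52931592 0.24254419]
0.08119906588741144 -10.188454428537245
handle [0.53085039 0.23869722 0.09      ]
rack [[ 0.66003023  0.0182958   0.12      ]
 [ 0.68616164 -0.09911478  0.12      ]
 [ 0.47991798  0.01081091  0.12      ]
 [ 0.508056   -0.09657511  0.12      ]]
mug [[0.65813541 0.20177502 0.09      ]
 [0.6037027  0.26278106 0.09      ]]  stapler [[0.42894345 0.33872636 0.05      ]
 [0.39830558 0.20811745 0.05      ]]
```

```bash
cat >> h.py <<'E'
def go(x,y,z,yaw,pos=None,yaw0=None):
    "shift in current tool axes + turn to reach target"
    s=state(); R=Rn.from_euler('xyz',s["orientation"]).as_matrix()
    p=np.array(s["tool_pos"]); y0=np.degrees(np.arctan2(R[1,0],R[0,0]))
    d=R.T@(np.array([x,y,z])-p); print("shift",np.round(d,4),"turn",np.round(-((yaw-y0+180)%360-180),1))
E
python3 -m creep '{"translation":[[-0.02,0,0.03],[-0.055,0,0.075],[-0.085,0,0.115],[-0.115,0,0.155],[-0.145,0,0.195],[-0.175,0,0.235],[-0.2,0,0.27],[-0.215,0,0.293],[-0.22,0,0.301],[-0.22,0,0.301]],"turn":[0,-2,-4,-6,-8,-10,-12,-13,-13,-13]}' 0.5 30
python3 - <<'E'
from h import *
c=cam("wrist"); im=snapshot("wrist"); save("w1.png",im,None,1.2)
print(w2px(c,[[.416,-.287,.09],[.506,-.233,.02],[.47,-.176,.026]])*1.2)
go(.416,-.287,.065,-58.5)
E
```

```text
t: 1.75
tool_pos: [0.4157, -0.2862, 0.2144]
orientation: [-1.571, -0.0, -1.015]
force: [-0.8, -0.7, 0.5]
width: 0.0427
[[340.88208102 237.30836493]
 [343.00846083  84.81055265]
 [256.51303458  85.64459058]]
shift [0.0003 0.1492 0.0012] turn 0.2
```

View pics/w1.png

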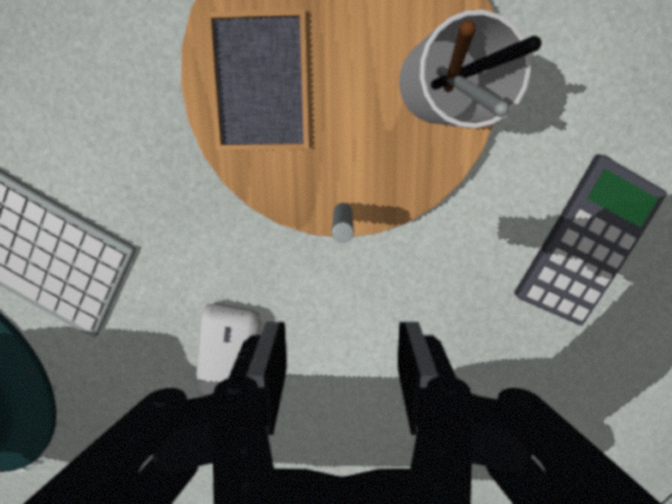

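The wrist view shows the post top at (343,230), about 5 mm nearer the axle than predicted, and centred between the fingers. The pocket is at (262,79). I'll descend around the post and cage it.

```bash
python3 -m creep '{"translation":[[0.001,0.03,0.003],[0.001,0.06,0.005],[0.001,0.09,0.005],[0.001,0.115,0.005],[0.001,0.135,0.005],[0.001,0.148,0.005],[0.001,0.154,0.005],[0.001,0.154,0.005]],"turn":[0,0,0,0,0,0,0,0]}'
python3 -m creep '{"translation":[[0,0,0],[0,0,0],[0,0,0]],"turn":[0,0,0]}' 0.3 20
python3 -m creep '{"translation":[[0.004,0,0],[0.009,0,0.0004],[0.0183,0,0.0016],[0.0272,0,0.0036],[0.0359,0,0.0063],[0.0444,0,0.0098],[0.0525,0,0.0141],[0.0603,0,0.019],[0.0676,0,0.0247],[0.0713,0,0.0279]],"turn":[-2,-5,-10,-15,-20,-25,-30,-35,-40,-42.8]}'
```

```text
t: 2.6
tool_pos: [0.4194, -0.2856, 0.06]
orientation: [-1.571, 0.001, -1.018]
force: [-0.1, 0.4, -0.1]
width: 0.043
t: 2.9
tool_pos: [0.4201, -0.2854, 0.0609]
orientation: [-1.57, -0.001, -1.017]
force: [-0.9, 0.2, 0.2]
width: 0.0252
t: 3.9
tool_pos: [0.4816, -0.3313, 0.0606]
orientation: [-1.571, -0.0, -0.267]
force: [-0.8, 1.7, 0.8]
width: 0.0255
```

```bash
python3 -m creep '{"translation":[[0.0037,0,0.0001],[0.0073,0,0.0003],[0.011,0,0.0006],[0.0146,0,0.001],[0.0182,0,0.0016]],"turn":[-2,-4,-6,-8,-10]}'
python3 -m creep '{"translation":[[0.0037,0,0.0001],[0.0073,0,0.0003],[0.011,0,0.0006]],"turn":[-2,-4,-6]}'
```

```text
t: 4.4
tool_pos: [0.4993, -0.3344, 0.0603]
orientation: [-1.571, 0.0, -0.093]
force: [-2.6, 0.6, 0.3]
width: 0.0253
t: 4.7
tool_pos: [0.5103, -0.3348, 0.0602]
orientation: [-1.571, 0.0, 0.012]
force: [-1.7, 1.2, 0.3]
width: 0.0259
```

```bash
python3 -m creep '{"translation":[[0.0037,0,0.0001],[0.0073,0,0.0003],[0.011,0,0.0006]],"turn":[-2,-4,-6]}'
python3 -m creep '{"translation":[[0.0018,0,0],[0.0037,0,0.0001],[0.0055,0,0.0002]],"turn":[-1,-2,-3]}'
```

```text
t: 5.0
tool_pos: [0.5173, -0.334, 0.0597]
orientation: [-1.568, 0.008, 0.116]
force: [-44.5, 10.2, 33.6]
width: 0.0257
t: 5.3
tool_pos: [0.5175, -0.3335, 0.0593]
orientation: [-1.565, 0.018, 0.165]
force: [-71.8, 14.0, 55.6]
width: 0.0258
```

The force rise to about 70 N shows the disc is at its stop. I'll back off, open and lift.

```bash
python3 -m creep '{"translation":[[-0.008,0,0],[-0.0145,0,0],[-0.0145,0,0]],"turn":[3,6,6]}' 0.5
python3 -m creep '{"translation":[[0,-0.03,0],[0,-0.07,0],[0,-0.11,0],[0,-0.14,-0.02],[0,-0.16,-0.04],[0,-0.17,-0.05],[0,-0.17,-0.05]],"turn":[0,0,0,0,0,0,0]}'
python3 - <<'E'
from h import *
print(state()["tool_pos"],state()["orientation"],state()["force"])
c=cam("wrist"); im=snapshot("wrist"); save("w2.png",im,None,1.2)
c=cam("top"); im=snapshot("top"); save("t2.png",im,(230,130,430,280),4)
E
```

```text
t: 5.6
tool_pos: [0.5118, -0.3362, 0.0604]
orientation: [-1.571, 0.0, 0.061]
force: [0.1, -0.8, 1.4]
width: 0.0431
t: 6.3
tool_pos: [0.5156, -0.3869, 0.2307]
orientation: [-1.572, -0.001, 0.061]
force: [-0.7, 0.5, -0.5]
width: 0.0427
[ 0.51558641 -0.38689893  0.23074452] [-1.57169647e+00 -9.76602954e-04  6.12269147e-02] [-0.71712383  0.53718838 -0.47135208]
```

View pics/w2.png

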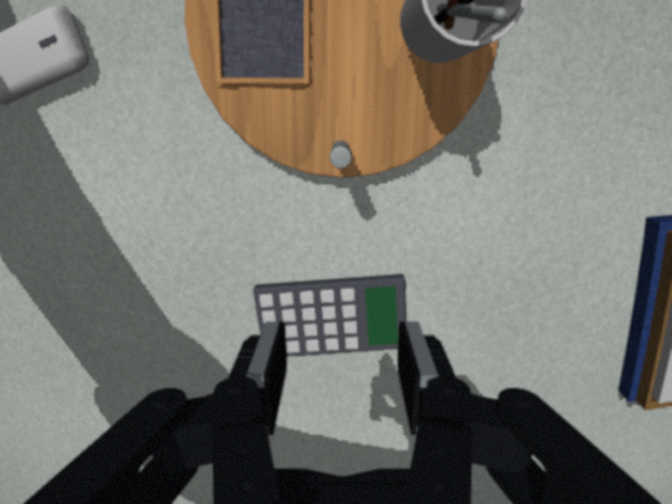

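View pics/t2.png

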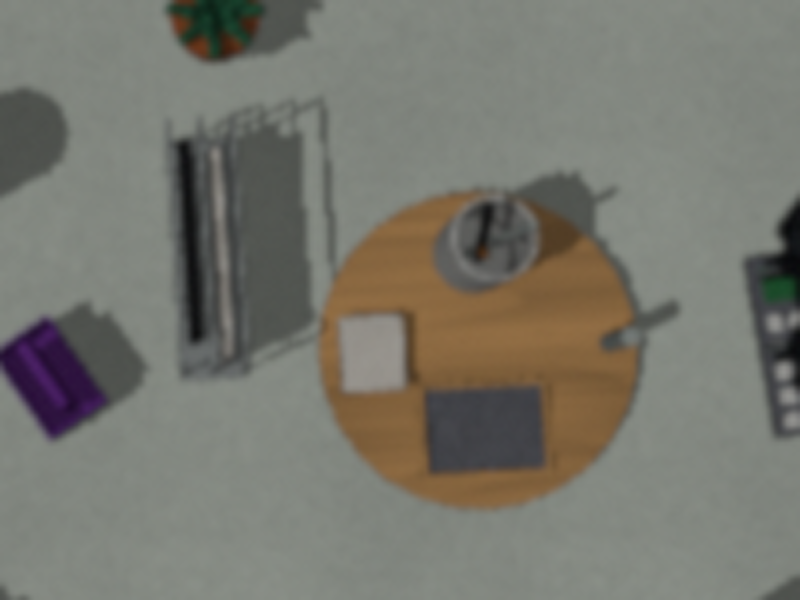

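Both views show the disc at its stop. The post is now on the -y side at (622,338) in the top crop. The pocket's dark floor has corners (426,392), (542,386), (545,466) and (429,472), nearly square to the desk. The rack and the rest are unmoved. Next is the caddy.

```bash
python3 - <<'E'
from h import *
c=cam("top"); f=lambda l:np.array(l,float)/4+[230,130]-.375
K=px2w(c,f([(426,392),(542,386),(545,466),(429,472)]),.021)[:,:2]; m=K.mean(0); print(K,m)
e=K[0]-K[1]+K[3]-K[2]; print("yaw",np.degrees(np.arctan2(e[1],e[0]))-90,np.hypot(*e)/2)
go(.53,.240,.27,80)
E
```

```text
[[ 0.4697909  -0.18636603]
 [ 0.47388908 -0.28024317]
 [ 0.40944828 -0.28101181]
 [ 0.40538867 -0.18750702]] [ 0.43962923 -0.23378201]
yaw 2.492833731735658 0.0937797103456436
shift [ 0.0539 -0.0402  0.6225] turn -76.4
```

```bash
python3 -m creep '{"translation":[[0,-0.02,0.01],[0.002,-0.035,0.03],[0.005,-0.04,0.06],[0.01,-0.04,0.095],[0.014,-0.04,0.13],[0.017,-0.04,0.165],[0.02,-0.04,0.2],[0.023,-0.04,0.235],[0.026,-0.04,0.27],[0.029,-0.04,0.305]],"turn":[0,-3,-7,-11,-15,-19,-23,-27,-31,-35]}'
python3 - <<'E'
from h import *
go(.53,.240,.25,80)
E
```

```text
t: 7.4
tool_pos: [0.5248, -0.0764, 0.2701]
orientation: [-1.571, 0.0, 0.679]
force: [2.3, -0.1, 0.8]
width: 0.0425
shift [0.2028 0.02   0.2429] turn -41.1
```

```bash
python3 -m creep '{"translation":[[0.02,0,0.025],[0.045,0.003,0.055],[0.07,0.006,0.085],[0.095,0.01,0.115],[0.12,0.013,0.145],[0.145,0.016,0.175],[0.17,0.02,0.205],[0.19,0.02,0.23],[0.203,0.02,0.243],[0.203,0.02,0.243]],"turn":[-4,-9,-14,-19,-24,-29,-34,-38,-41,-41]}'
python3 - <<'E'
from h import *
s=state();print(s["tool_pos"],s["orientation"])
c=cam("wrist"); im=snapshot("wrist"); save("w3.png",im,None,1.4)
for r in cut_out("caddy","wrist"):
    print(r["p"],r["location"]*np.array(1.4),r["region"].sum())
print(w2px(c,[[.53,.24,.09]])*1.4)
E
```

```text
t: 8.4
tool_pos: [0.531, 0.2412, 0.2502]
orientation: [-1.57, -0.001, 1.397]
force: [-0.3, 0.4, -0.3]
width: 0.0426
[0.53096367 0.24116695 0.25017971] [-1.56989651e+00 -1.24045277e-03  1.39719393e+00]
0.83 [405.72 241.36] 4442
0.73 [229.18 209.02] 5066
0.66 [567.7  264.88] 4680
0.64 [111.44 355.32] 15603
[[397.3994222  258.64687434]]
```

View pics/w3.png

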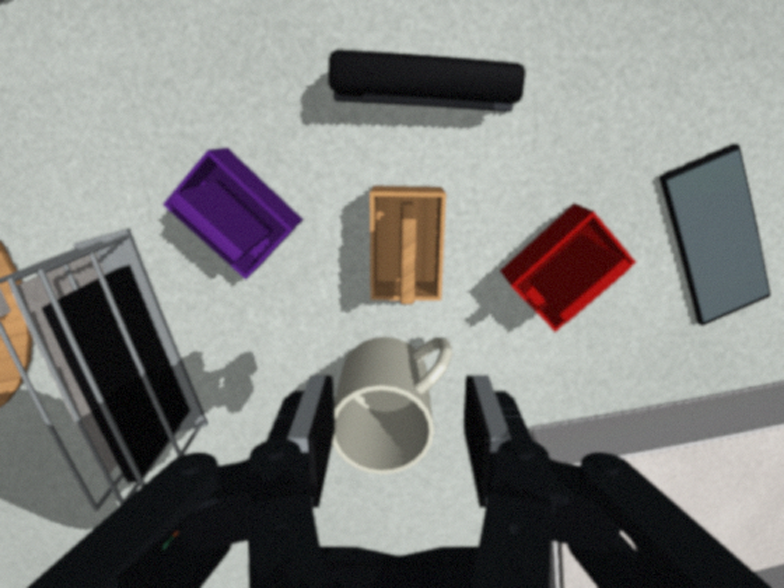

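The wrist view shows the wooden caddy's handle top as a strip from about (408,204) to (407,303). Its rim corners are at (371,188), (446,189), (441,299) and (372,298). The mug is below it and the stapler above.

```bash
python3 - <<'E'
from h import *
c=cam("wrist"); f=lambda l:np.array(l,float)/1.4-.15
h=px2w(c,f([(401,204),(415,204),(415,303),(400,303)]),.09)[:,:2]; print(h,h.mean(0)); e=h[3]+h[2]-h[0]-h[1]; print(np.hypot(*e)/2,np.degrees(np.arctan2(e[1],e[0])))
k=px2w(c,f([(371,188),(446,189),(441,299),(372,298)]),.045)[:,:2]; print(k,k.mean(0)); e=k[3]+k[2]-k[0]-k[1]; print(np.hypot(*e)/2,np.degrees(np.arctan2(e[1],e[0])))
m=h.mean(0)*.5+k.mean(0)*.5
go(*m,.066,80)
E
```

```text
[[0.49542407 0.24519956]
 [0.49703429 0.25410225]
 [0.5639093  0.24265265]
 [0.56206554 0.23248789]] [0.5296083  0.24361059]
0.06784249752596255 -10.257297533390991
[[0.48625958 0.22472923]
 [0.49672761 0.27857188]
 [0.58021036 0.26194421]
 [0.56974316 0.20887425]] [0.53323518 0.24352989]
0.08504833495255416 -11.009153941118916
shift [0.0055 0.1841 0.0015] turn -0.3
```

```bash
python3 -m creep '{"translation":[[0.002,0.025,0],[0.004,0.06,0.001],[0.004,0.095,0.001],[0.004,0.125,0.001],[0.004,0.15,0.001],[0.004,0.17,0.001],[0.004,0.18,0.001],[0.004,0.184,0.001],[0.004,0.184,0.001]],"turn":[0.5,0.5,0.5,0.5,0.5,0.5,0.5,0.5,0.5]}'
python3 -m creep '{"translation":[[0,0,0],[0,0,0],[0,0,0],[0,0,0],[0,0,0]],"turn":[0,0,0,0,0]}' 0 60
python3 -m creep '{"translation":[[0,-0.005,0],[0,-0.015,0],[0,-0.03,0],[0,-0.03,0]],"turn":[0,0,0,0]}'
```

```text
t: 9.4
tool_pos: [0.5327, 0.241, 0.0666]
orientation: [-1.571, -0.0, 1.379]
force: [-0.9, 0.3, 0.5]
width: 0.0427
t: 9.9
tool_pos: [0.5332, 0.242, 0.0672]
orientation: [-1.572, -0.002, 1.38]
force: [0.5, 2.7, 7.0]
width: 0.0079
t: 10.3
tool_pos: [0.5336, 0.2417, 0.0987]
orientation: [-1.573, -0.001, 1.379]
force: [0.0, -0.3, -3.2]
width: 0.0077
```

```bash
python3 -m creep '{"translation":[[0,-0.015,0],[0,-0.04,0],[0,-0.07,0],[0,-0.1,0],[0,-0.13,0],[0,-0.155,0],[0,-0.172,0],[0,-0.18,0],[0,-0.18,0]],"turn":[0,0,0,0,0,0,0,0,0]}'
python3 - <<'E'
from h import *
s=state();print(s["tool_pos"],s["width"],s["force"],s["orientation"])
go(.44,-.234,.28,2.5)
im=snapshot("wrist"); save("w4.png",im,None,1.2)
E
```

```text
t: 11.2
tool_pos: [0.5328, 0.2413, 0.2772]
orientation: [-1.572, -0.0, 1.379]
force: [-0.2, 0.2, -2.7]
width: 0.0076
[0.53276314 0.24133193 0.27720293] 0.00759846956290074 [-0.20774332  0.19116243 -2.74649228] [-1.57183918e+00 -4.49528579e-04  1.37927469e+00]
shift [-0.4843 -0.003   0.0006] turn 76.5
```

View pics/w4.png

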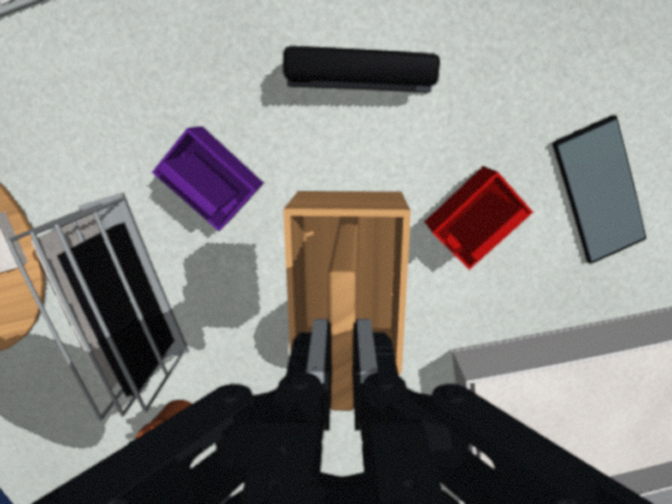

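The caddy is held: rim front corners at about (286,209) and (410,209), edges parallel to the picture, so it is square to the jaws. I'll work out its centre in the tool frame and carry it over the rack.

```bash
python3 - <<'E'
from h import *
c=cam("wrist"); s=state(); p=np.array(s["tool_pos"]); R=Rn.from_euler('xyz',s["orientation"]).as_matrix()
zb=p[2]-.067
for z,l in ((zb+.045,[(286,209),(410,209)]),(zb,[(292,193),(404,193)])):
    P=px2w(c,np.array(l)/1.2-.1,z); print(np.round((P-p)@R,4))
E
python3 -m creep '{"translation":[[-0.012,0,0],[-0.03,-0.001,0],[-0.055,-0.002,0],[-0.08,-0.003,0],[-0.105,-0.003,0],[-0.13,-0.003,0],[-0.155,-0.003,0],[-0.18,-0.003,0],[-0.205,-0.003,0],[-0.23,-0.003,0]],"turn":[0,0,0,0,2,4,7,10,14,18]}'
python3 - <<'E'
from h import *
print(state()["tool_pos"],state()["width"]);go(.44,-.234,.28,2.5)
E
```

```text
[[-0.0251  0.022   0.0418]
 [ 0.0293  0.022   0.0419]]
[[-0.0276  0.067   0.0405]
 [ 0.033   0.067   0.0406]]
t: 12.25
tool_pos: [0.4878, 0.0136, 0.2784]
orientation: [-1.57, 0.001, 1.062]
force: [-0.7, 0.2, -2.9]
width: 0.0078
[0.48779922 0.01364621 0.27841571] 0.0077783205506585275
shift [-0.2395 -0.0015 -0.079 ] turn 58.3
```

```bash
python3 -m creep '{"translation":[[-0.025,0,-0.005],[-0.05,0,-0.013],[-0.075,0,-0.021],[-0.1,0,-0.03],[-0.125,0,-0.04],[-0.15,0,-0.049],[-0.175,0,-0.058],[-0.2,0,-0.067],[-0.22,0,-0.073],[-0.232,0,-0.077]],"turn":[5,11,17,23,29,35,41,47,52,55]}'
python3 -m creep '{"translation":[[-0.003,0,0.001],[-0.003,0,0.001],[-0.003,0,0.001]],"turn":[2,2,2]}'
python3 - <<'E'
from h import *
print(state()["tool_pos"],state()["width"]);go(.44,-.234,.15,2.5)
im=snapshot("wrist"); save("w5.png",im,None,1.4)
E
```

```text
t: 13.25
tool_pos: [0.4424, -0.2267, 0.2784]
orientation: [-1.57, 0.001, 0.1]
force: [0.3, 0.3, -3.0]
width: 0.0079
t: 13.55
tool_pos: [0.4408, -0.2233, 0.2792]
orientation: [-1.571, 0.0, 0.073]
force: [-0.6, 0.3, -2.7]
width: 0.0079
[ 0.44084534 -0.22325104  0.27921445] 0.007897495443625162
shift [-0.0016  0.1292 -0.0107] turn 1.7
```

View pics/w5.png

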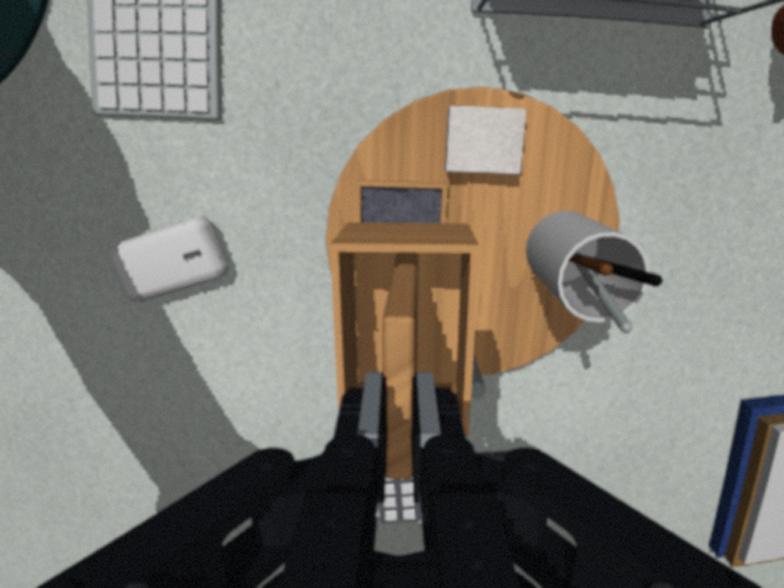

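The caddy is over the organiser. The far pocket rim corners show at (361,182) and (448,183), and the disc edge at (327,235), (480,87) and (619,225). I'll work out the pocket centre from those and from the caddy's own corners in the same picture, which cancels the calibration error.

```bash
python3 - <<'E'
from h import *
from scipy.optimize import least_squares
c=cam("wrist"); s=state(); p=np.array(s["tool_pos"]); R=Rn.from_euler('xyz',s["orientation"]).as_matrix(); yaw=np.degrees(s["orientation"][2])
f=lambda l:np.array(l,float)/1.4-.15
D=px2w(c,f([(327,235),(480,87),(619,225),(541,364),(365,142),(575,120)]),.02)[:,:2]
r=least_squares(lambda v:np.hypot(D[:,0]-v[0],D[:,1]-v[1])-.13,[.5,-.23]); print("axle",r.x,np.round(r.fun,4))
P=px2w(c,f([(361,182),(448,183)]),.026)[:,:2]; e=P[0]-P[1]; print("pocket far corners",P,np.hypot(*e),"yaw",np.degrees(np.arctan2(-e[1],-e[0])))
m=px2w(c,f([(449,106),(526,107),(521,175),(446,173)]),.03)[:,:2]; e=m[1]-m[0]+m[2]-m[3];print("memo",m.mean(0),"yaw",np.degrees(np.arctan2(e[1],e[0])))
a=np.radians(2.5); u=np.array([np.cos(a),np.sin(a)]);v=np.array([-u[1],u[0]])
print("pocket from axle",r.x-.065*u,"from corners",P.mean(0)-.052*v)
Z=p[2]-.067
C=px2w(c,f([(333,250),(478,250)]),Z+.045); print("caddy rim corners tool",np.round((C-p)@R,4), "bottom",np.round((px2w(c,f([(343,225),(468,225)]),Z)-p)@R,4),yaw)
# top view
ct=cam("top"); im=snapshot("top"); save("t3.png",im,(270,150,430,270),5)
E
```

```text
axle [ 0.50987029 -0.23246725] [-0.0003  0.0013 -0.0031  0.0024 -0.0005  0.002 ]
pocket far corners [[ 0.4076256  -0.18349753]
 [ 0.47930506 -0.17899026]] 0.07182103985362541 yaw 3.598075140479427
memo [ 0.50562877 -0.14281487] yaw 3.7144906774810593
pocket from axle [ 0.44493216 -0.23530251] from corners [ 0.44573354 -0.2331944 ]
caddy rim corners tool [[-0.0239  0.022   0.0396]
 [ 0.0308  0.022   0.0396]] bottom [[-0.025   0.067   0.0408]
 [ 0.033   0.067   0.0408]] 4.172924411800185
```

```bash
python3 -m creep '{"translation":[[0,0.015,-0.003],[0,0.04,-0.006],[0,0.07,-0.009],[0,0.1,-0.011],[0,0.125,-0.011],[0,0.14,-0.011],[0,0.147,-0.011],[0,0.149,-0.011],[0,0.149,-0.011],[0,0.149,-0.011]],"turn":[0.5,1.2,1.2,1.2,1.2,1.2,1.2,1.2,1.2,1.2]}'
python3 - <<'E'
from h import *
s=state();print(s["tool_pos"],s["orientation"],s["width"],s["force"])
a=snapshot("wrist"); b=snapshot("top"); d=snapshot("scene")
A=cv2.resize(a[60:340,130:410],(400,400),interpolation=cv2.INTER_CUBIC)
# top crop 320..395 x 185..260 ; scene crop
B=cv2.resize(b[160:260,300:400],(400,400),interpolation=cv2.INTER_CUBIC)
save("w6.png",np.hstack([A,B])); save("s6.png",d,(150,150,290,270),5.5)
E
```

```text
t: 14.65
tool_pos: [0.442, -0.2353, 0.1311]
orientation: [-1.572, -0.001, 0.049]
force: [0.9, -0.0, -2.9]
width: 0.0078
[ 0.44198582 -0.23530553  0.13107674] [-1.57152212e+00 -9.06599337e-04  4.94993596e-02] 0.007805529569630638 [ 9.25523168e-01 -9.44500798e-04 -2.94234119e+00]
```

View pics/w6.png

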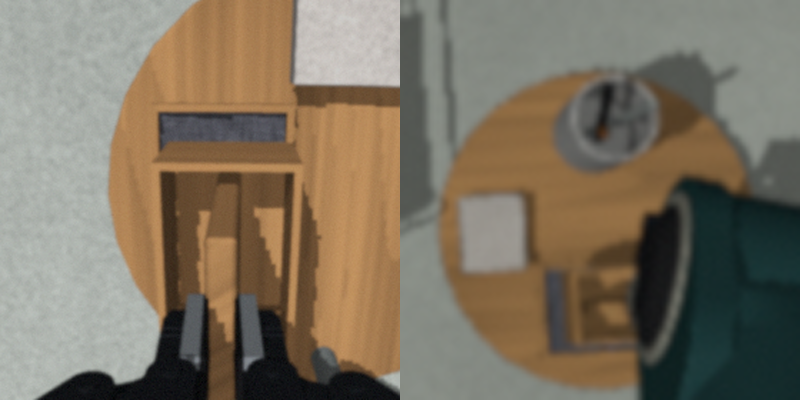

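View pics/s6.png

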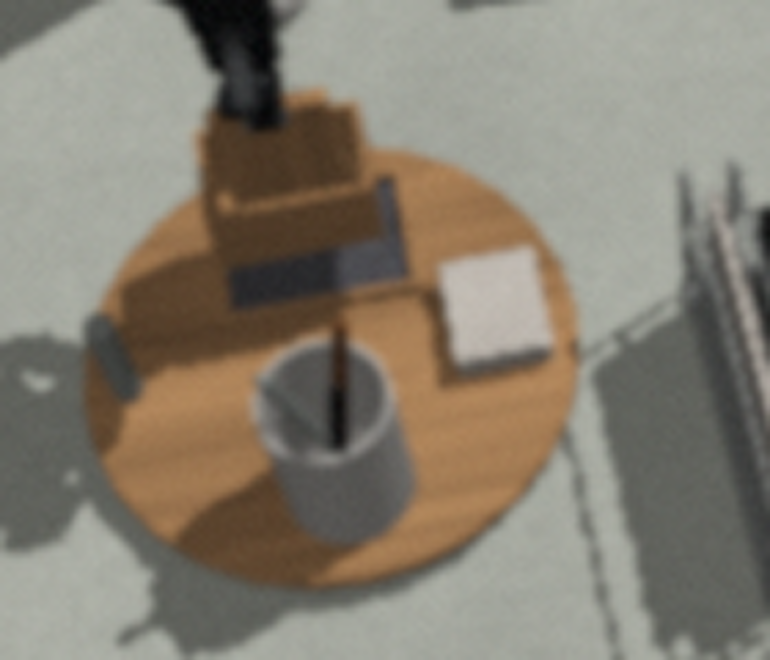

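The wrist crop (left) shows the pocket's far rim, with outer corners at (152,104) and (297,104) and inner corners at (160,113) and (288,113). The caddy's near rim is (153,168) to (302,168) and its underside edge about (159,143) to (297,143). They are parallel. The scene crop shows the caddy above the pocket, clear of the pen cup.

```bash
python3 - <<'E'
from h import *
c=cam("wrist"); s=state(); p=np.array(s["tool_pos"]); R=Rn.from_euler('xyz',s["orientation"]).as_matrix()
f=lambda l:(np.array(l,float)+.5)/(400/280)-.5+[130,60]
Z=p[2]-.067
for n,l,z in (("rim outer",[(152,104),(297,104)],.026),("rim inner",[(160,113),(288,113)],.026),("caddy rim",[(153,168),(302,168)],Z+.045),("caddy under",[(159,143),(297,143)],Z)):
    q=(px2w(c,f(l),z)-p)@R; e=q[1]-q[0]; print(n,np.round(q[:,[0,2]],4),"mid",np.round(q.mean(0)[[0,2]],4),"len",round(np.hypot(e[0],e[2]),4),"ang",round(np.degrees(np.arctan2(e[2],e[0])),2))
E
```

```text
rim outer [[-0.035   0.0547]
 [ 0.0402  0.0548]] mid [0.0026 0.0548] len 0.0753 ang 0.06
rim inner [[-0.031   0.0501]
 [ 0.0357  0.0501]] mid [0.0024 0.0501] len 0.0667 ang 0.06
caddy rim [[-0.0243  0.0401]
 [ 0.0308  0.0402]] mid [0.0033 0.0402] len 0.0551 ang 0.05
caddy under [[-0.0273  0.0412]
 [ 0.0354  0.0413]] mid [0.004  0.0412] len 0.0627 ang 0.06
```

```bash
python3 -m creep '{"translation":[[0,0.002,0.002],[-0.001,0.008,0.004],[-0.001,0.014,0.004],[-0.001,0.02,0.004],[-0.001,0.025,0.004],[-0.001,0.028,0.004],[-0.001,0.028,0.004],[-0.001,0.028,0.004],[-0.001,0.028,0.004]],"turn":[0,0,0,0,0,0,0,0,0]}'
python3 - <<'E'
from h import *
s=state();print(s["tool_pos"],s["orientation"],s["width"],s["force"],s["qd"])
a=snapshot("wrist"); d=snapshot("scene")
c=cam("wrist"); cs=cam("scene"); p=np.array(s["tool_pos"]); R=Rn.from_euler('xyz',s["orientation"]).as_matrix()
# predicted caddy outline (level, underside .036) in scene
def box(zb,x0):
    return [p+R@np.array([x,0,z])+[0,0,h-p[2]] for h in (zb,zb+.045) for x in (-.028+x0,.028+x0) for z in (-.043,.041)]
k=np.array
ow=w2px(c,box(p[2]-.067,.0035)); os_=w2px(cs,box(p[2]-.067,0))
A=cv2.resize(a[60:340,130:410],(400,400),interpolation=cv2.INTER_CUBIC)
B=cv2.resize(d[150:240,170:260],(400,400),interpolation=cv2.INTER_CUBIC)
for q in (ow-[130,60])*400/280: cv2.circle(A,tuple(int(v) for v in q),3,(0,255,0),1)
for q in (os_-[170,150])*400/90: cv2.circle(B,tuple(int(v) for v in q),4,(0,255,0),1)
save("w7.png",np.hstack([A,B]))
E
```

```text
t: 15.7
tool_pos: [0.4405, -0.2313, 0.1025]
orientation: [-1.571, -0.0, 0.049]
force: [0.1, -0.6, -3.1]
width: 0.0078
[ 0.44047671 -0.23128086  0.10247654] [-1.57095039e+00 -2.43463036e-04  4.92717143e-02] 0.007760316282154867 [ 0.05736156 -0.60456735 -3.1061462 ] [ 2.22634442e-04 -2.16588539e-03 -1.31505281e-03  1.38416547e-03
  8.86195810e-04  1.23392020e-03 -3.92920164e-05]
```

View pics/w7.png

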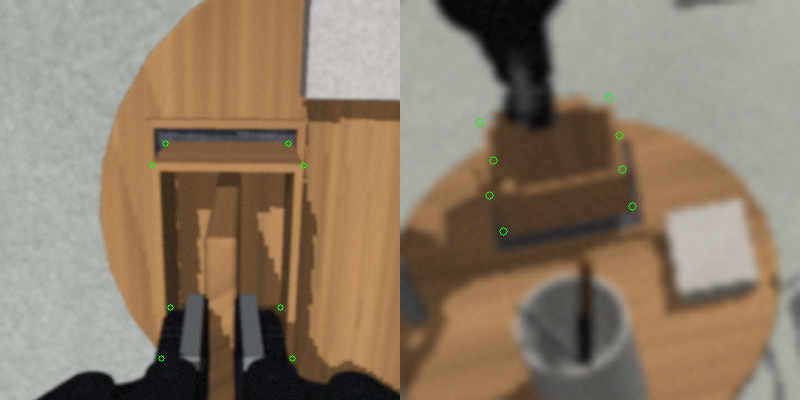

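```bash
python3 - <<'E'
from h import *
c=cam("wrist"); s=state(); p=np.array(s["tool_pos"]); R=Rn.from_euler('xyz',s["orientation"]).as_matrix()
f=lambda l:(np.array(l,float)+.5)/(400/280)-.5+[130,60]
for n,l,z in (("rim outer",[(149,120),(305,121)],.026),("rim inner",[(155,129),(297,129)],.026),("caddy rim",[(153,168),(303,168)],p[2]-.022),("under",[(163,142),(291,142)],p[2]-.067)):
    q=(px2w(c,f(l),z)-p)@R; print(n,np.round(q[:,[0,2]],4),np.round(q.mean(0)[[0,2]],4))
a=cv2.resize(snapshot("wrist")[60:340,130:410],(400,400),interpolation=cv2.INTER_CUBIC)
for y in range(112,180,3): print(y,a[y,215:240].mean(0).round().astype(int))
E
```

```text
rim outer [[-0.0328  0.0503]
 [ 0.0401  0.05  ]] [0.0036 0.0501]
rim inner [[-0.0302  0.0461]
 [ 0.0365  0.0462]] [0.0032 0.0461]
caddy rim [[-0.0243  0.0401]
 [ 0.0312  0.0402]] [0.0034 0.0402]
under [[-0.0255  0.0416]
 [ 0.0326  0.0417]] [0.0036 0.0417]
112 [170 127  82]
115 [169 126  82]
118 [153 114  73]
121 [171 128  82]
124 [176 132  85]
127 [160 120  79]
130 [62 56 55]
133 [49 49 55]
136 [70 71 78]
139 [78 76 82]
142 [110  86  65]
145 [122  89  58]
148 [122  90  58]
151 [124  91  59]
154 [127  93  60]
157 [127  93  60]
160 [124  91  58]
163 [154 113  73]
166 [185 139  90]
169 [178 133  87]
172 [111  81  52]
175 [75 55 36]
178 [75 55 36]
```

The rim's true outer edge is at row 163, not 168, so the caddy sits about 1.7 mm too far along tool z. I'll make that small correction and settle.

```bash
python3 -m creep '{"translation":[[0,0,-0.001],[0,0,-0.0017],[0,0,-0.0017],[0,0,-0.0017],[0,0,-0.0017],[0,0,-0.0017],[0,0,-0.0017]],"turn":[0,0,0,0,0,0,0]}'
python3 - <<'E'
from h import *
s=state();print(s["tool_pos"],s["orientation"],s["width"],s["force"],abs(s["qd"]).max())
c=cam("top")
snapshot("top"); 
for l in ["mug","stapler","plant","rack","caddy"]:
    for r in cut_out(l,"top")[:3]: print(l,round(r["p"],2),np.round(r["location"]))
print(close_job())
E
```

```text
t: 16.55
tool_pos: [0.4404, -0.2329, 0.1023]
orientation: [-1.571, -0.0, 0.049]
force: [-1.4, 0.2, -3.2]
width: 0.0079
[ 0.44043242 -0.23289313  0.10228545] [-1.57075752e+00 -2.55691267e-06  4.92948406e-02] 0.007872778912870401 [-1.43750204  0.21110471 -3.22808302] 0.0026086475393514745
mug 0.59 [213. 173.]
stapler 0.59 [194. 250.]
plant 0.59 [283. 131.]
rack 0.66 [283. 195.]
caddy 0.98 [209. 291.]
caddy 0.91 [162. 197.]
caddy 0.87 [346. 238.]
the job is handed in; nothing more can be done
None
```

The job is done and handed in at about 17 s of the 72 s allowed. The organiser is at its stop, and the caddy is held still over the pocket.

- **Organiser:** I turned the top anticlockwise by its post, about 61°, until it came to its stop. The push peaked at about 90 N at the wrist, under the 120 N limit. I backed off before lifting clear, and the pictures then showed the post and pocket where the description puts them at the stop.
- **Caddy:** I gripped the plain wooden caddy by its handle at 60 N and carried it with its underside about 0.2 m up, over the 0.12 m rack. No contact showed in the force readings after each move.
- **Final hold:** By calculation from the height at which I gripped it, the underside is at about 35 mm, roughly 9 mm above the pocket rim. The last reading showed only the caddy's weight (about 3 N), the arm still and the tool vertical. In the pictures the caddy is square to the pocket and centred to about 1–2 mm.

**Less certain checks:**
- My views disagreed by 2–4 mm on absolute position, so I aligned the caddy to the pocket within the same wrist picture. The final 1.7 mm correction was not viewed again.
- I first misread the caddy's rim by a few pixels, which that correction fixed.
- The last network check put the mug, stapler, plant and rack within 1–6 pixels of their starting places. The stapler was the furthest off at about 6 pixels. I put this down to detector noise, since nothing passed near it, but I did not confirm it in a picture.

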